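Feel for the blind hole and hold the spacer hole-up on the depth gauge

ROBOT

A 6-joint arm with a two-finger parallel gripper is mounted at the origin on a cart in front of the work surface, level with it; the furniture and walls round the work are solid. World frame = base frame: x ahead of the robot, y to its left, z up, the work surface at z = 0. Lengths are in mm, angles in rad, forces in N, time in s.
With the tool pointing down it reaches from about 350 to 875 mm from the base axis. Payload 4.2 kg.
Tool frame: the origin (TCP) lies between the finger pads; the fingertips stand 14 mm ahead of it and the grasp point (between the pads) lies 5 mm behind it; z points along the fingers, y is the line along which they close (so a half turn about z gives the same grasp; the last joint's range is limited). The gripper opens to 85 mm and grips with 20 to 120 N. Pads are 22 mm wide; open, the fingers measure 114 mm over their backs; the gripper's body (76 mm by 85 mm) begins 54 mm behind the grasp point. The pads swing forward as they close: fully open they stand 13 mm farther back than shut.
Start: joints at [-1.025, 0.385, 0.008, 0, -1.194, -0.259], TCP at [176.819, -599.445, 221.612] pointing down, gripper open.
Joint ranges: [-3.14, 3.14], [-1.21, 2.06], [-1.07, 1.41], [-3.16, 2.05], [-2.99, -0.16], [-3.1, 3.1]. Speed limits (rad/s): [2.79, 2.79, 3.14, 3.14, 3.14, 3.14].

INTERFACE

Orientations are given as a unit quaternion [x, y, z, w].
In Python, from bench import * gives the robot as it stands.
- The arm moves only by the tool carry_out, never from a script. Its argument "motion" is a list of rows, each a list of 7 numbers: the turn, a rotation vector about the tool's x, y, z in rad, then the shift along the tool's x, y, z in mm, then the opening, from -1 (shut) to 1 (fully open), so that 0 is half open. A call has 1 to 5 rows; each row is the pose to reach, as a shift and turn from the pose commanded when the call began, along the tool's axes at that moment; what a row does not reach only later rows make up. A row lasts 1/8 s, in which the tool goes at most 62.5 mm and 10.7 degrees, less where a joint would pass 70% of its speed; a pose out of reach is approached as far as the arm can. A call with a gripper value outside its range is refused whole. The fingers move at their own pace and stop on an object; the grip force is fixed at half the most. Time passes only in rows, so rows that repeat a pose let the fingers close. It gives the time, the measured TCP pose, the force, the opening and the grip force at its end, in the units of the state.
- read_state(): the state, without advancing time (a new reading comes with each control period).
- get_image(name): name is "scene" or "top" or "wrist"; returns a dict with "color" (480x640x3 uint8, blue, green, red), "mtx" (3x3 intrinsics, pixels), "position" and "orientation" of the camera in the world. Camera axes: x right, y down, z forward; pixel columns grow to the right and rows downward; lengths in mm; the calibration is good to about 2 mm. A picture is of the moment at which its call begins. There is no depth.
- job_done(): hands the job in; it is judged then, once.
The state is a dict: "clock": time; "joints": joint angles; "joint_vel": joint speeds; "joint_efforts": joint torques, N m; "position": TCP position; "ee_rot": TCP orientation; "contact_force": force on the tool from outside, world axes, zero at the start; "wrist_torque": the same for the moment, N m; "gripper_width": finger opening in mm; "grasp_force": force on a finger pad.
Only numpy, scipy, OpenCV 4.12 (cv2) and the standard library are available. Lean on these libraries where they do the work, as an engineer would, in place of code of your own. Each camera call takes 0.05 s, during which the arm holds its last target. There are 200 camera calls.

TASK

Take the eight-sided spacer off its wooden rest and find by feel which of its two like-looking ends has the deep blind hole: the gauge's thin plunger goes well inside at the deep end, but only a few millimetres at the other; turn the spacer over if you tried the wrong end. Finish holding the spacer upright in the gripper under the gauge, deep hole up, the plunger standing on the bottom of the hole and gently pushed up by 4 to 9 mm; do not let go. Push gently and do not shove the blocks and the jar standing around.

Things in the scene. Friction and masses are not known exactly. Their poses are not given: they have to be found in the camera images.
- spacer: loose bare-aluminium eight-sided spacer, 50 mm long, 30 mm over flats (grip across two flats), about 90 g; origin at its middle, x along its length. Starts lying level along the rest, a flat below and an upright flat each side. Each end has a centred 16 mm hole: one 28 mm deep (floor 3 mm past the middle), the other only 5 mm. Which end is deep is not told: feel (or see) it.
- rest: fixed rest: wooden saddle 40 x 18 mm (narrower than the spacer), flat top 45 mm above the bench, on a steel disc 66 mm wide, 8 mm thick; origin under its middle on the bench, x along the saddle. The spacer lies along it, middle over middle (within 2 mm), its axis 60 mm above the bench, and may be laid back there.
- gauge: fixed dial depth gauge; origin on the bench under the plunger, z up, x from plunger to column. Base 145 x 90 x 16 mm, x -20 to +125; column 20 mm thick at x +95; arm 24 mm wide, underside 245 mm above the bench; barrel 18 mm wide, lower end at 237 mm; dial 52 mm wide on top, up to 331 mm. Dial side (-x) faces the robot within 20 degrees; it and both sides (+-y) are open.
- plunger_tip (a point): lower tip of the upright steel plunger, 8 mm thick with a 4 mm long tapered tip; at rest 150 mm above the bench, with 87 mm of bare pin between tip and barrel. Moves with the plunger.
- plunger (a joint): how far the plunger is pushed up, m: 0 at rest (hanging down), stop at 0.015; sprung back down, about 1.5 N at the start and 0.4 N more per mm
- plaster_block: loose white plaster block 48 x 71 x 42 mm, bystander; origin under its middle
- wax_block: loose green wax block 32 x 61 x 18 mm, bystander; origin under its middle
- charcoal_block: loose black charcoal block 45 x 71 x 22 mm, bystander; origin under its middle
- flux_jar: loose small white jar with a yellow lid, 46 mm wide, 41 mm high, bystander; origin under its middle
- pole_foot (a point): not part of the job, keep the arm clear: foot of a bare upright pole at the right of the bench, 20 mm thick, 1 m high. Also in the room: a shelf over the back of the bench, x above 0.76 m, underside 0.345 m high, and the hutch's side walls at about y +0.44 and -0.49 m (from x 0.5 m on)
Not all that is in view belongs to the job. Several things have the shape of the spacer; the one meant has the colours described above.

How it is judged (in metres and radians):
On the way:
1. the spacer is lifted clear of its rest (height (world z) of spacer above 0.085 m and contact force between spacer and rest below 0.05 N and contact force between spacer and the fingers above 1 N), for 0.2 s.
At the end, for the whole second after the job is handed in: The gripper still holds the spacer, still (under 20 mm/s), upright within 9 degrees and its middle more than 120 mm above the bench, with the plunger tip at the bottom of its deep hole (within 8.5 mm of the spacer's middle) and the plunger pushed up by 3 to 10.5 mm; the rest does not carry it (distance between plunger_tip and spacer below 0.0085 m and value of joint plunger between 0.003 and 0.0105 m and angle between the x axis of spacer and the z axis of gauge, either way round below 0.16 rad and height (world z) of spacer above 0.12 m and contact force between spacer and the fingers above 2 N and contact force between spacer and rest below 0.05 N and linear speed of spacer below 0.02 m/s); the arm keeps its last pose, push and grip.
It fails at once if the spacer is pushed against the gauge with more than 25 N (contact force between spacer and gauge above 25 N).
It fails at once if the robot bumps the gauge with more than 25 N (contact force between the arm and gauge above 25 N).
It fails at once if a bystander is shoved more than 30 mm (distance of any of plaster_block, wax_block, charcoal_block, flux_jar from where it was at the start of the episode above 0.03 m).
It also fails if it takes over 72 s, if anything falls off the work surface, if the arm or the gripper's body presses on something with over 40 N, if the wrist force passes 120 N, or if a joint passes its speed limit or range.

## Working session

There is one attempt and no reset: what is moved stays moved. The work goes in short steps, Python scripts to look and compute and a tool call to move; the robot and the scene stay as the last step left them, time stands still between calls to the robot, and variables do not carry over. Pictures are saved under pics/ and viewed, at most 13 in all, crops included, and the job is handed in when it is done.

Besides the shell and the picture viewer there is one more tool, called by a JSON object that holds its "name" and its "arguments", one argument or row to a line. carry_out: Moves the arm, as the interface text tells. Its arguments: {"type":"object","properties":{"motion":{"type":"array"}},"required":["motion"]}

```bash
ls; mkdir -p pics
cat > h.py <<'E'
from bench import *
import numpy as np, cv2
from scipy.spatial.transform import Rotation as R
def ray(im,u,v):
    d=np.linalg.inv(im["mtx"])@[u,v,1]; return np.array(im["position"]),R.from_quat(im["orientation"]).apply(d)
def onz(im,u,v,z):
    p,d=ray(im,u,v); return p+d*(z-p[2])/d[2]
def proj(im,P):
    c=R.from_quat(im["orientation"]).inv().apply(np.array(P,float)-im["position"]); q=c@np.array(im["mtx"]).T; return q[...,:2]/q[...,2:]
E
python3 - <<'E'
from h import *
for n in ("scene","top"):
    i=get_image(n); cv2.imwrite(f"pics/{n}0.png",i["color"]); print(n,i["position"],i["orientation"],i["mtx"])
print(read_state())
E
```

```text
pics
scene [-426.0348964   573.77624812  693.5977219 ] [-0.4194032   0.73796721 -0.46637465  0.24899807] [[509.34360372   0.         315.84774169]
 [  0.         509.34360372 236.66691716]
 [  0.           0.           1.        ]]
top [ 410.06654242  -45.01587138 1473.69960328] [-0.6972415   0.7147865  -0.04429327  0.03118751] [[559.51984973   0.         323.43457838]
 [  0.         559.51984973 229.65556204]
 [  0.           0.           1.        ]]
{'clock': 0.1, 'joints': array([-1.02540147e+00,  3.85478741e-01,  6.73775689e-03, -4.28962172e-04,
       -1.19397221e+00, -2.58600326e-01]), 'joint_vel': array([ 0.00164021, -0.00165431,  0.00212237,  0.00083422, -0.00134814,
        0.00024504]), 'joint_efforts': array([-7.37059054e-04, -3.93319345e+01,  1.88928866e+01,  4.19790700e+00,
       -2.53651495e-03,  5.71643596e-06]), 'position': array([ 176.65937697, -598.94754691,  220.62274672]), 'ee_rot': array([-1.42827958e-01,  9.89747046e-01,  9.60026929e-04, -1.91529257e-04]), 'contact_force': array([ 0.11253826, -1.33552233, -0.56741469]), 'wrist_torque': array([-0.02294554,  0.01608379,  0.0232465 ]), 'grasp_force': 0.0, 'gripper_width': 85.34814598056306}
```

View pics/scene0.png

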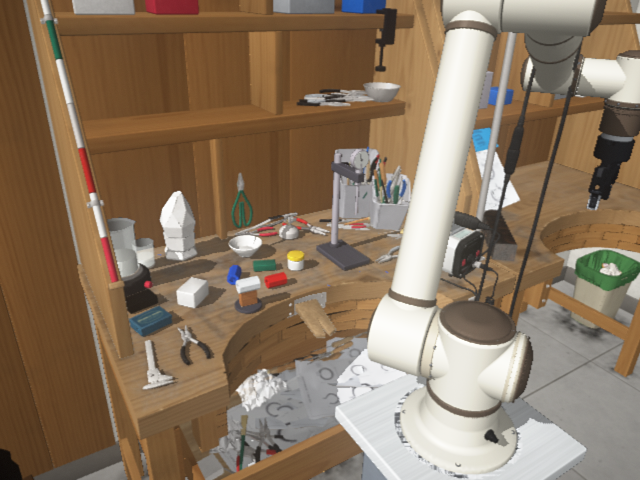

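View pics/top0.png

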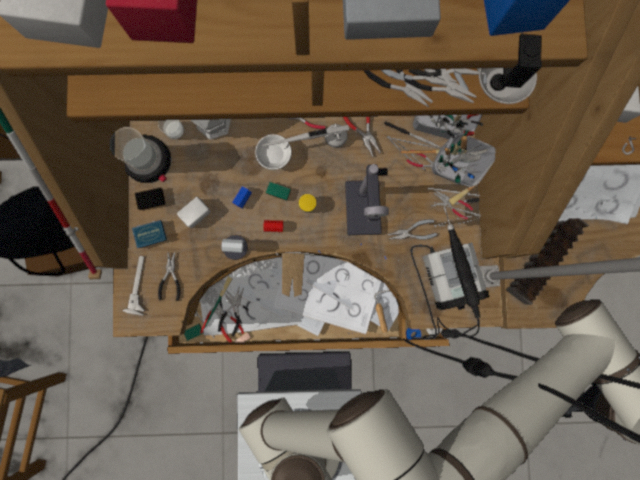

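Run:
```python
from h import *
t=get_image("top"); s=get_image("scene")
print("pole foot",onz(t,490,278,0), "base px",proj(t,np.array([[0,0,0.]])))
for n,u,v,z in [("spacer",232,245,60),("plaster",193,212,42),("charc",150,198,22),("wax",279,191,18),("jar",308,203,41),("red",273,226,15),("blue",242,197,15)]:
    print(n,onz(t,u,v,z).round())
c=t["color"]; 
for p in [(347,181),(380,181),(382,234),(347,234)]: print("basecorner",onz(t,*p,16).round())
print("dial",onz(t,374,211,331).round())
a=cv2.resize(c[170:270,130:400],None,fx=2.9,fy=2.9,interpolation=cv2.INTER_CUBIC)
b=cv2.resize(s["color"][140:320,170:410],None,fx=1.65*2,fy=1.65*2,interpolation=cv2.INTER_CUBIC)
b=cv2.resize(s["color"][240:320,170:330],None,fx=3.6,fy=3.6,interpolation=cv2.INTER_CUBIC)
o=np.zeros((600,800,3),np.uint8); o[:a.shape[0],:a.shape[1]]=a[:, :800]; o[300:588,:b.shape[1]]=b
g=cv2.resize(s["color"][140:275,315:385],None,fx=2.1,fy=2.1); o[300:300+g.shape[0],600:600+g.shape[1]]=g
cv2.imwrite("pics/c1.png",o)
```

```text
pole foot [ 428.95850144 -510.52816227    0.        ] base px [[299.90052429 452.62189184]]
spacer [528. 159.  60.]
plaster [617. 261.  42.]
charc [659. 377.  22.]
wax [671.  40.  18.]
jar [634. -35.  41.]
red [579.  58.  15.]
blue [658. 138.  15.]
basecorner [ 694. -140.   16.]
basecorner [ 692. -227.   16.]
basecorner [ 551. -227.   16.]
basecorner [ 553. -136.   16.]
dial [ 569. -173.  331.]
```

View pics/c1.png

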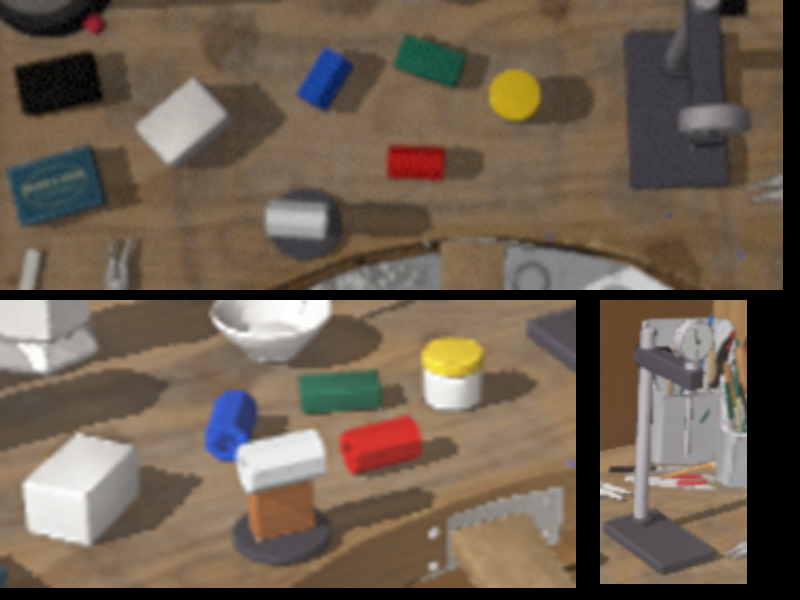

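Top-view candidates are silver (232,245), red (273,226) and blue (242,197). The silver one is bare aluminium and sits on the wooden saddle over a steel disc, so it is the spacer. I'll back away from the pole first.

{"name": "carry_out", "arguments": {
  "motion": [
    [0, 0, -0.12, -28, 44, -8, 1],
    [0, 0, -0.24, -56, 88, -16, 1],
    [0, 0, -0.36, -84, 131, -24, 1],
    [0, 0, -0.48, -112, 175, -32, 1],
    [0, 0, -0.6, -140, 218, -39, 1]
  ]
}}

```text
clock: 0.82
position: [249.5, -349.2, 260.9]
ee_rot: [-0.431, 0.903, -0.0, 0.0]
contact_force: [0.7, -0.2, 0.0]
gripper_width: 85.2
grasp_force: 0.0
```

Run:
```python
from h import *
s=read_state(); np.set_printoptions(precision=4,suppress=True)
print(s["joints"],s["position"]); r=R.from_quat(s["ee_rot"]); print(r.as_matrix())
d=np.array([480,60,260])-s["position"]; print(r.inv().apply(d))
```

```text
[-0.5689  0.0121 -0.3698 -0.0001 -1.1885 -0.1116] [ 249.5442 -349.2017  260.8524]
[[-0.6292 -0.7773  0.0004]
 [-0.7773  0.6292 -0.0001]
 [-0.0001 -0.0004 -1.    ]]
[-463.0565   78.3233    0.8781]
```

{"name": "carry_out", "arguments": {
  "motion": [
    [0, 0, -0.12, -56, 9, 0, 1],
    [0, 0, -0.24, -112, 19, 0, 1],
    [0, 0, -0.36, -168, 28, 0, 1],
    [0, 0, -0.48, -224, 38, 0, 1],
    [0, 0, -0.6, -280, 47, 0, 1]
  ]
}}

```text
clock: 1.45
position: [390.3, -102.2, 260.9]
ee_rot: [-0.678, 0.735, -0.0, 0.0]
contact_force: [1.1, -0.3, -0.5]
gripper_width: 85.4
grasp_force: 0.0
```

Run:
```python
from h import *
s=read_state(); np.set_printoptions(precision=4,suppress=True)
print(s["joints"],s["position"]); r=R.from_quat(s["ee_rot"]); print(r.as_matrix())
d=np.array([490,140,260])-s["position"]; print(r.inv().apply(d))
```

```text
[ 0.1511 -0.0379 -0.4187  0.     -1.1889 -0.2307] [ 390.3454 -102.1984  260.9262]
[[-0.0795 -0.9968  0.001 ]
 [-0.9968  0.0795  0.0001]
 [-0.0002 -0.001  -1.    ]]
[-249.3538  -80.0846    1.0628]
```

{"name": "carry_out", "arguments": {
  "motion": [
    [0, 0, -0.02, -50, -16, 0, 1],
    [0, 0, -0.04, -100, -32, 0, 1],
    [0, 0, -0.06, -150, -48, 0, 1],
    [0, 0, -0.08, -200, -64, 0, 1],
    [0, 0, -0.08, -250, -80, 0, 1]
  ]
}}

```text
clock: 2.08
position: [490.9, 140.1, 260.7]
ee_rot: [-0.706, 0.708, -0.0, 0.0]
contact_force: [0.3, -1.1, 0.0]
gripper_width: 85.6
grasp_force: 0.0
```

Run:
```python
from h import *
s=read_state(); np.set_printoptions(precision=4,suppress=True)
print(s["joints"],s["position"]); r=R.from_quat(s["ee_rot"]); print(r.as_matrix())
w=get_image("wrist"); print(w["position"],R.from_quat(w["orientation"]).as_matrix(),w["mtx"]); print(proj(w,np.array([[528,159,60.],[528,159,45]])))
print("cam in tool",r.inv().apply(w["position"]-s["position"]))
cv2.imwrite("pics/w1.png",w["color"])
```

```text
[ 0.5964  0.1611 -0.2028  0.     -1.2067 -0.5998] [490.9038 140.099  260.6551]
[[-0.0034 -1.      0.0001]
 [-1.      0.0034  0.0001]
 [-0.0001 -0.0001 -1.    ]]
[490.8386  59.4648 414.2412] [[-1.      0.0027  0.0017]
 [ 0.0031  0.9494  0.3139]
 [-0.0007  0.3139 -0.9494]] [[341.7403   0.     324.7403]
 [  0.     341.7403 237.1635]
 [  0.       0.       1.    ]]
[[290.7212 221.7233]
 [291.9996 218.0849]]
cam in tool [  80.6208   -0.2347 -153.5929]
```

View pics/w1.png

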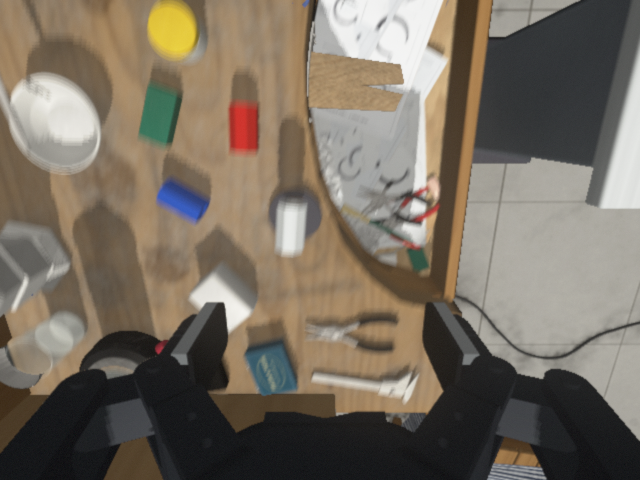

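The spacer is at about (291,226), with its axis nearly vertical in the image and slightly tilted. Next I'll measure it, fit the arm kinematics and find the horizontal-tool pose.

```bash
cat > kin.py <<'E'
import numpy as np
from scipy.spatial.transform import Rotation as R
from scipy.optimize import least_squares
E=lambda a,t:R.from_euler(a,t).as_matrix()
T=None
def fk(q,p):
    h,L1,a3,L2,off,D=p
    A=E('z',q[0]); B=A@E('y',q[1]); C=A@E('y',q[1]-q[2]); W=C@E('x',-q[3]); V=W@E('y',-q[4]); U=V@E('x',-q[5])
    x=np.array([0,0,h])+B@[0,0,L1]+C@[L2,0,a3]+V@[D,off,0]
    return x,U
data=[([-1.02540147,.385478741,.00673775689,-.00043,-1.19397221,-.2586],[176.659,-598.948,220.623]),
([-.5689,.0121,-.3698,-.0001,-1.1885,-.1116],[249.5442,-349.2017,260.8524]),
([.1511,-.0379,-.4187,0,-1.1889,-.2307],[390.3454,-102.1984,260.9262]),
([.5964,.1611,-.2028,0,-1.2067,-.5998],[490.9038,140.099,260.6551])]
f=lambda p:np.concatenate([fk(q,p)[0]-x for q,x in data]+[(np.array(p)-[250,450,0,450,-159,300])*1e-3])
P=least_squares(f,[250,450,0,450,-159,300]).x
_,U=fk(data[3][0],P)
M=np.array([[-.0034,-1,.0001],[-1,.0034,.0001],[-.0001,-.0001,-1]])
T=U.T@M
lo=np.array([-3.14,-1.21,-1.07,-3.16,-2.99,-3.1]);hi=np.array([3.14,2.06,1.41,2.05,-.16,3.1])
def ik(x,Rm,q0):
    g=lambda q:np.concatenate([(fk(q,P)[0]-x)/100,R.from_matrix(Rm.T@fk(q,P)[1]@T).as_rotvec()*3])
    s=least_squares(g,np.clip(q0,lo+.01,hi-.01),bounds=(lo,hi)); return s.x,np.abs(s.fun).max()
E
python3 - <<'E'
from h import *; import kin
from kin import *
np.set_printoptions(precision=3,suppress=True)
print(P,[np.abs(fk(q,P)[0]-x).max().round(2) for q,x in data]); print(T)
w=get_image("wrist"); c=w["color"][185:270,265:325]; g=c.min(2); m=(g>150).astype(np.uint8)
n,l,st,ce=cv2.connectedComponentsWithStats(m); k=1+st[1:,4].argmax(); print(st[k],ce[k]+[265,185])
pts=np.argwhere(l==k)[:,::-1].astype(np.float32)+[265,185]; r=cv2.minAreaRect(pts.astype(np.float32)); b=cv2.boxPoints(r); print(b)
for q in b: print(onz(w,*q,72).round(1))
tgt=np.array([563,-180,159.])
rng=np.random.default_rng(0)
for az in (-90,-60,-30,0,30,60,90):
  for s in (1,-1):
    z=np.array([np.cos(np.radians(az)),np.sin(np.radians(az)),0]); X=np.array([0,0,s]); Rm=np.c_[X,np.cross(z,X),z]
    best={}
    for i in range(25):
        q,e=ik(tgt,Rm,rng.uniform(lo,hi))
        if e<2e-3: best[tuple(q.round(1))]=q
    for q in best.values():
        el=fk(q,P)[0]; print(az,s,q)
E
```

```text
[ 193.737  565.15     1.113  421.324 -159.805  341.99 ] [np.float64(0.01), np.float64(0.0), np.float64(0.01), np.float64(0.01)]
[[-0. -0.  1.]
 [-1. -0. -0.]
 [ 0. -1. -0.]]
[  15    9   31   52 1365] [294.483 220.015]
[[278.933 244.347]
 [281.494 193.125]
 [310.421 194.571]
 [307.86  245.793]]
[543.2 185.2  72. ]
[538.3 130.3  72. ]
[509.1 131.8  72. ]
[512.5 186.9  72. ]
-90 1 [ 0.382  0.832 -0.702  1.189 -1.585 -1.536]
-90 -1 [ 0.382  0.832 -0.702  1.189 -1.585  1.606]
0 1 [-0.994  0.827 -0.772 -2.147 -1.586 -1.548]
0 -1 [-0.994  0.827 -0.772 -2.147 -1.586  1.594]
30 1 [-0.952  0.754 -0.338 -1.656 -1.527 -2.048]
30 -1 [-0.952  0.754 -0.338 -1.656 -1.527  1.094]
60 1 [-0.826  0.853  0.072 -1.354 -1.784 -2.338]
60 -1 [-0.826  0.853  0.072 -1.354 -1.784  0.804]
90 1 [-0.67   1.001  0.473 -1.191 -2.137 -2.501]
90 -1 [-0.67   1.001  0.473 -1.191 -2.137  0.64 ]
```

Run:
```python
from kin import *
np.set_printoptions(precision=1,suppress=True)
for q in ([ .382,.832,-.702,1.189,-1.585,1.606],[-.994,.827,-.772,-2.147,-1.586,1.594],[-.952,.754,-.338,-1.656,-1.527,1.094]):
    x,U=fk(q,P); h,L1,a3,L2,off,D=P
    A=E('z',q[0]);el=np.array([0,0,h])+A@E('y',q[1])@[0,0,L1]; C=A@E('y',q[1]-q[2]); w=el+C@[L2,0,a3]
    V=C@E('x',-q[3])@E('y',-q[4]); print("elbow",el,"wrist",w,"w2",w+V@[0,off,0],"tcp",x)
```

```text
elbow [387.7 155.7 574.3] wrist [403.1 161.9 153.3] w2 [562.8 161.9 158.8] tcp [ 562.8 -180.1  158.9]
elbow [ 226.8 -348.6  576.4] wrist [ 220.9 -339.6  155.2] w2 [ 220.9 -179.8  159. ] tcp [ 562.9 -179.7  158.9]
elbow [ 224.4 -315.1  605.7] wrist [ 337.6 -474.1  232.3] w2 [ 266.7 -351.1  158.9] tcp [ 563.  -180.2  159. ]
```

{"name": "carry_out", "arguments": {
  "motion": [
    [0, 0, 0.04, -10, -18, 45, 1],
    [0, 0, 0.075, -20, -35.5, 90, 1],
    [0, 0, 0.075, -20, -35.5, 135, 1],
    [0, 0, 0.075, -20, -35.5, 170, 1],
    [0, 0, 0.075, -20, -35.5, 170, 1]
  ]
}}

```text
clock: 2.8
position: [524.1, 156.6, 88.0]
ee_rot: [-0.678, 0.735, 0.001, -0.004]
contact_force: [0.3, 0.0, 1.0]
gripper_width: 85.5
grasp_force: 0.0
```

Run:
```python
from h import *
s=read_state(); np.set_printoptions(precision=3,suppress=True)
print(s["joints"],s["position"],R.from_quat(s["ee_rot"]).as_matrix())
w=get_image("wrist"); c=w["color"]; print(proj(w,np.array([[526.5,160,60.]])))
cv2.imwrite("pics/w2.png",c[200:])
```

```text
[ 0.587  0.393 -0.355 -0.001 -0.83  -0.666] [524.144 156.647  88.025] [[-0.08  -0.997 -0.006]
 [-0.997  0.08  -0.004]
 [ 0.004  0.006 -1.   ]]
[[321.445 276.594]]
```

View pics/w2.png

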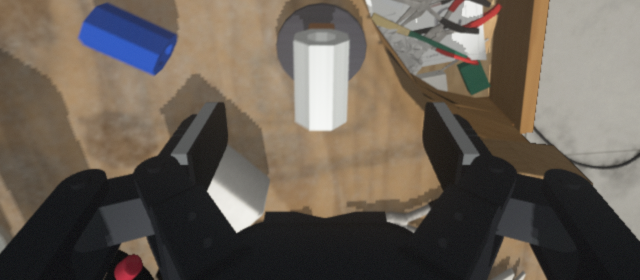

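Spacer centred between the fingers (321,277 full-frame; fingers at 215 and 435), axis aligned. Descend and close.

{"name": "carry_out", "arguments": {
  "motion": [
    [0, 0, 0, 0, 0, 16, 1],
    [0, 0, 0, 0, 0, 33, 1],
    [0, 0, 0, 0, 0, 33, 0],
    [0, 0, 0, 0, 0, 33, -1],
    [0, 0, 0, 0, 0, 33, -1]
  ]
}}

```text
clock: 3.48
position: [526.8, 158.6, 58.6]
ee_rot: [-0.679, 0.734, -0.0, 0.001]
contact_force: [0.3, -1.3, 0.1]
gripper_width: 32.1
grasp_force: 0.0
```

{"name": "carry_out", "arguments": {
  "motion": [
    [0, 0, 0, 0, 0, 0, -1],
    [0, 0, 0, 0, 0, 0, -1],
    [0, 0, 0, 0, 0, 0, -1]
  ]
}}

```text
clock: 3.85
position: [531.9, 159.1, 66.5]
ee_rot: [-0.68, 0.733, -0.004, 0.006]
contact_force: [-1.9, -7.8, 34.7]
gripper_width: 0.4
grasp_force: 26.8
```

Run:
```python
from h import *
s=read_state(); print(s["position"],s["gripper_width"])
w=get_image("wrist")["color"][180:]; sc=get_image("scene")["color"]
sc=cv2.resize(sc[230:330,170:330],None,fx=3,fy=3)
o=np.zeros((600,640,3),np.uint8); o[:300]=w; o[300:600,:480]=sc; cv2.imwrite("pics/w3.png",o)
```

```text
[531.88727831 159.13924303  66.52297756] 0.41707875233707903
```

View pics/w3.png

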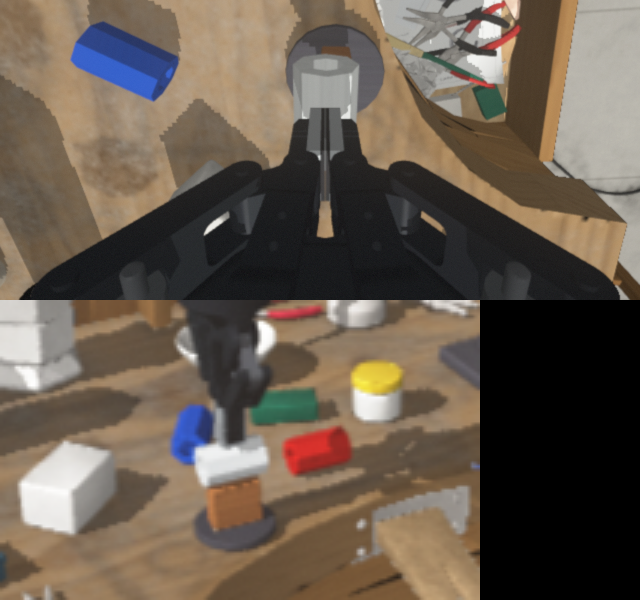

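Run:
```python
from h import *
s=read_state(); r=R.from_quat(s["ee_rot"]); w=get_image("wrist"); sc=get_image("scene"); t=get_image("top")
for z in (-20,-5,0,14):
    p=s["position"]+r.apply([0,0,z]); print(z,p.round(1),proj(w,p).round(0),proj(sc,p).round(0))
for p in ([526,160,75],[526,185,75],[526,135,75],[526,160,45],[526,160,0]): print(p,proj(w,p).round(),proj(sc,p).round())
a=cv2.resize(sc["color"][255:320,205:290],None,fx=4.7,fy=4.7,interpolation=cv2.INTER_CUBIC)
b=cv2.resize(w["color"][210:350,260:400],None,fx=4,fy=4,interpolation=cv2.INTER_CUBIC)[:, :400]
o=np.zeros((600,800,3),np.uint8);o[:a.shape[0],:a.shape[1]]=a;o[:b.shape[0],400:]=b;cv2.imwrite("pics/w4.png",o)
```

```text
-20 [532.1 159.   86.5] [325. 315.] [246. 273.]
-5 [532.4 159.1  71.5] [325. 298.] [246. 279.]
0 [532.4 159.1  66.5] [325. 294.] [246. 281.]
14 [532.7 159.1  52.5] [325. 281.] [246. 286.]
[526, 160, 75] [339. 303.] [247. 279.]
[526, 185, 75] [342. 347.] [237. 281.]
[526, 135, 75] [335. 254.] [257. 276.]
[526, 160, 45] [337. 276.] [247. 290.]
[526, 160, 0] [336. 248.] [248. 306.]
```

View pics/w4.png

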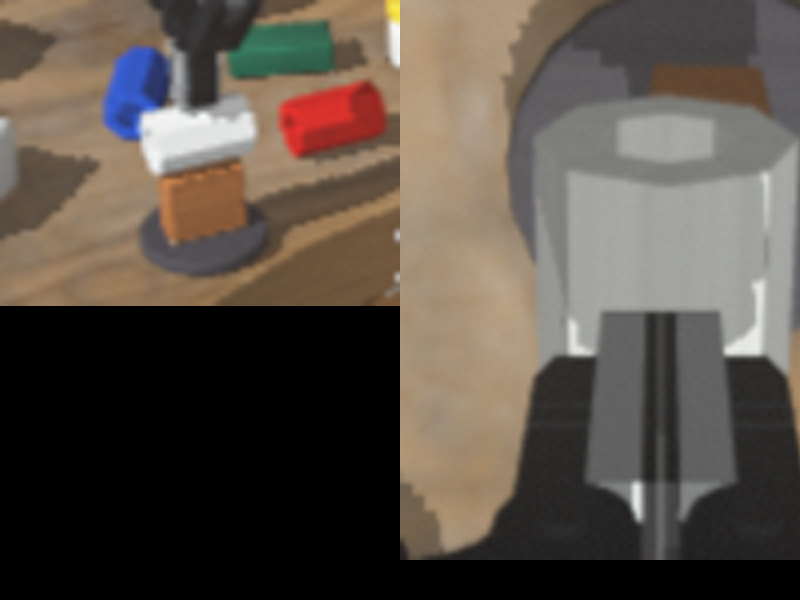

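The fingers have shut on top of the spacer: tips appear around z≈78 and the spacer is still on the saddle, moved about 5 mm in x. I'll back straight up, then check where the tips really sit.

{"name": "carry_out", "arguments": {
  "motion": [
    [0, 0, 0, 0, 0, -15, -1],
    [0, 0, 0, 0, 0, -30, -1],
    [0, 0, 0, 0, 0, -50, -1],
    [0, 0, 0, 0, 0, -50, -1]
  ]
}}

```text
clock: 4.6
position: [527.0, 158.9, 108.9]
ee_rot: [-0.679, 0.734, -0.0, 0.002]
contact_force: [0.1, -0.0, -0.6]
gripper_width: -0.1
grasp_force: 0.0
```

Run:
```python
from h import *
s=read_state(); r=R.from_quat(s["ee_rot"]); w=get_image("wrist"); sc=get_image("scene")
print(s["position"],s["gripper_width"],s["contact_force"],s["joints"].round(3))
for z in (-20,-5,0,14):
    p=s["position"]+r.apply([0,0,z]); q=s["position"]+r.apply([11,0,z]);print(z,p.round(1),proj(w,p).round(0),proj(w,q).round(),proj(sc,p).round(0))
a=cv2.resize(sc["color"][245:320,205:290],None,fx=4.7,fy=4.7,interpolation=cv2.INTER_CUBIC)
b=cv2.resize(w["color"][200:350,260:400],None,fx=4,fy=4,interpolation=cv2.INTER_CUBIC)[:, :400]
o=np.zeros((600,800,3),np.uint8);o[:a.shape[0],:a.shape[1]]=a;o[:b.shape[0],400:]=b;cv2.imwrite("pics/w5.png",o)
```

```text
[526.98026936 158.90804612 108.88365722] -0.0945737698140766 [ 0.06901604 -0.04485579 -0.57139598] [ 0.588  0.367 -0.332  0.    -0.868 -0.666]
-20 [526.9 158.9 128.9] [325. 315.] [325. 293.] [246. 258.]
-5 [527.  158.9 113.9] [325. 299.] [325. 278.] [247. 264.]
0 [527.  158.9 108.9] [325. 294.] [325. 274.] [247. 266.]
14 [527.  158.9  94.9] [325. 281.] [325. 263.] [247. 271.]
```

View pics/w5.png

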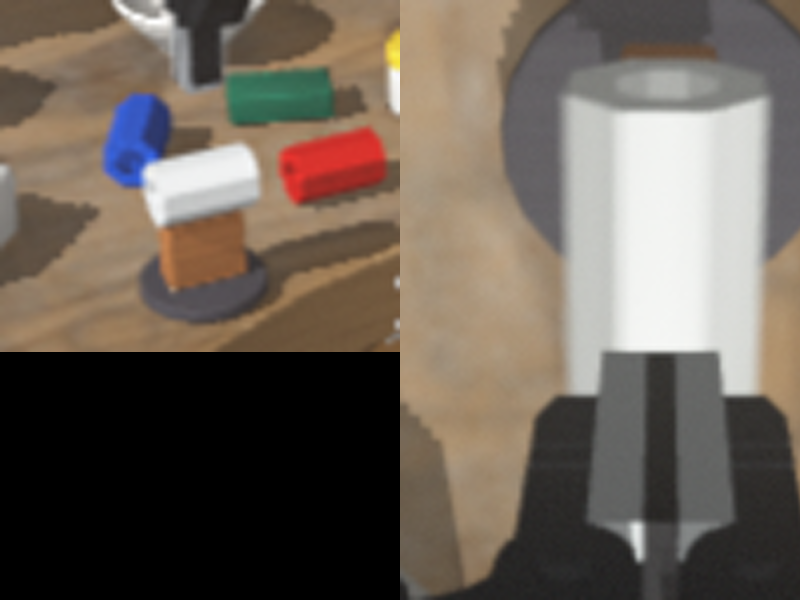

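Both views put the shut tips about 8.5 mm behind the reported TCP, not 14 mm ahead, so my first grasp was about 22 mm too high. The spacer is back level on its saddle; near end's top edge at wrist (327,227).

Run:
```python
from h import *
w=get_image("wrist")
print([onz(w,u,v,z).round(1) for u,v,z in ((301,227,66),(327,227,75),(352,227,66),(327,216,60))])
```

```text
[array([538.2, 134.5,  66. ]), array([522.7, 133. ,  75. ]), array([508. , 136.9,  66. ]), array([522.4, 130.6,  60. ])]
```

{"name": "carry_out", "arguments": {
  "motion": [
    [0, 0, 0, 0, 0, 0, 1],
    [0, 0, 0, 0, 0, 0, 1],
    [0, 0, 0, 0, 0, 0, 1],
    [0, 0, 0, 0, 0, 0, 1]
  ]
}}

```text
clock: 5.25
position: [526.2, 158.2, 107.5]
ee_rot: [-0.679, 0.734, 0.0, -0.0]
contact_force: [0.2, 0.3, 0.0]
gripper_width: 72.3
grasp_force: 0.0
```

{"name": "carry_out", "arguments": {
  "motion": [
    [0, 0, 0, 0, 0, 5, 1],
    [0, 0, 0, 0, 0, 30, 1],
    [0, 0, 0, 0, 0, 55, 1],
    [0, 0, 0, 0, 0, 75, 1],
    [0, 0, 0, 0, 0, 75, 1]
  ]
}}

```text
clock: 5.88
position: [525.0, 157.5, 30.9]
ee_rot: [-0.679, 0.735, 0.0, -0.002]
contact_force: [0.2, -0.2, 0.6]
gripper_width: 85.5
grasp_force: 0.0
```

{"name": "carry_out", "arguments": {
  "motion": [
    [0, 0, 0, 0, 0, 0, 0.3],
    [0, 0, 0, 0, 0, 0, -0.1],
    [0, 0, 0, 0, 0, 0, -0.4],
    [0, 0, 0, 0, 0, 0, -1],
    [0, 0, 0, 0, 0, 0, -1]
  ]
}}

```text
clock: 6.5
position: [526.8, 158.6, 33.5]
ee_rot: [-0.679, 0.734, -0.0, 0.001]
contact_force: [-0.0, 0.8, 5.3]
gripper_width: 29.1
grasp_force: 59.9
```

{"name": "carry_out", "arguments": {
  "motion": [
    [0, 0, 0, 0, 0, 0, -1],
    [0, 0, 0, 0, 0, 0, -1]
  ]
}}

```text
clock: 6.75
position: [526.8, 158.6, 33.5]
ee_rot: [-0.679, 0.734, -0.0, 0.001]
contact_force: [-1.1, 0.3, 6.2]
gripper_width: 28.7
grasp_force: 59.9
```

Gripped at 28.7 mm with 60 N; the spacer axis sits 26.5 mm behind the TCP. Lift it while I check the path.

{"name": "carry_out", "arguments": {
  "motion": [
    [0, 0, 0, 0, 0, -25, -1],
    [0, 0, 0, 0, 0, -70, -1],
    [0, 0, 0, 0, 0, -120, -1],
    [0, 0, 0, 0, 0, -160, -1],
    [0, 0, 0, 0, 0, -160, -1]
  ]
}}

```text
clock: 7.38
position: [527.7, 159.1, 196.0]
ee_rot: [-0.679, 0.734, -0.001, 0.004]
contact_force: [-0.9, -1.4, -0.8]
gripper_width: 29.2
grasp_force: 59.5
```

Run:
```python
from h import *; from kin import *
np.set_printoptions(precision=3,suppress=True)
s=read_state(); r=R.from_quat(s["ee_rot"]); p0=s["position"]; print(p0,s["gripper_width"],s["grasp_force"],s["contact_force"])
pe=np.array([568,-95-26.5,160.]); q=s["joints"]; print(q)
h,L1,a3,L2,off,D=P
for k in range(1,11):
    f=k/10; rr=r*R.from_rotvec([0,f*np.pi/2,0]); p=p0+(pe-p0)*f
    q2,e=ik(p,rr.as_matrix(),q); 
    A=E('z',q2[0]);C=A@E('y',q2[1]-q2[2]); w=np.array([0,0,h])+A@E('y',q2[1])@[0,0,L1]+C@[L2,0,a3]; V=C@E('x',-q2[3])@E('y',-q2[4])
    print(q2,round(e,4),np.abs(q2-q).max().round(2),"w",w.round(),(w+V@[0,off,0]).round()); q=q2
print("total tool shift",r.inv().apply(pe-p0), rr.as_matrix())
```

```text
[527.744 159.08  195.964] 29.181197451621063 59.49888013768941 [-0.854 -1.359 -0.752]
[ 0.587  0.277 -0.22   0.    -1.067 -0.666]
[ 0.615  0.308 -0.245  0.135 -1.115 -0.76 ] 0.0 0.13 w [433. 306. 512.] [534. 183. 530.]
[ 0.635  0.347 -0.273  0.258 -1.165 -0.842] 0.0 0.12 w [431. 317. 481.] [542. 207. 514.]
[ 0.646  0.392 -0.306  0.372 -1.215 -0.918] 0.0 0.11 w [431. 325. 446.] [550. 229. 491.]
[ 0.65   0.443 -0.342  0.479 -1.265 -0.99 ] 0.0 0.11 w [431. 328. 407.] [558. 246. 459.]
[ 0.646  0.5   -0.382  0.58  -1.315 -1.062] 0.0 0.1 w [431. 325. 365.] [565. 259. 421.]
[ 0.634  0.563 -0.422  0.676 -1.367 -1.135] 0.0 0.1 w [431. 317. 321.] [572. 266. 377.]
[ 0.612  0.631 -0.462  0.768 -1.423 -1.211] 0.0 0.09 w [432. 303. 276.] [579. 266. 327.]
[ 0.581  0.705 -0.499  0.855 -1.486 -1.289] 0.0 0.09 w [433. 284. 231.] [585. 258. 274.]
[ 0.54   0.785 -0.531  0.935 -1.56  -1.37 ] 0.0 0.08 w [435. 260. 186.] [590. 243. 219.]
[ 0.488  0.87  -0.554  1.008 -1.645 -1.453] 0.0 0.09 w [437. 232. 142.] [595. 219. 161.]
total tool shift [276.689 -62.007  35.17 ] [[-0.006 -0.997 -0.079]
 [-0.004  0.079 -0.997]
 [ 1.    -0.006 -0.004]]
```

{"name": "carry_out", "arguments": {
  "motion": [
    [0, 0.157, 0, 27.7, -6.2, 3.5, -1],
    [0, 0.314, 0, 55.3, -12.4, 7, -1],
    [0, 0.471, 0, 83, -18.6, 10.6, -1],
    [0, 0.628, 0, 110.6, -24.8, 14, -1],
    [0, 0.785, 0, 138.3, -31, 17.6, -1]
  ]
}}

```text
clock: 8.0
position: [545.8, 17.2, 173.7]
ee_rot: [-0.627, 0.677, -0.261, -0.283]
contact_force: [-0.1, -0.3, -1.7]
gripper_width: 28.8
grasp_force: 59.4
```

{"name": "carry_out", "arguments": {
  "motion": [
    [0, 0.157, 0, 17, -6.2, 22, -1],
    [0, 0.314, 0, 34, -12.4, 44, -1],
    [0, 0.471, 0, 51.2, -18.6, 66.1, -1],
    [0, 0.628, 0, 68.3, -24.8, 88.2, -1],
    [0, 0.785, 0, 85.4, -31, 110.2, -1]
  ]
}}

```text
clock: 8.62
position: [566.1, -122.9, 155.8]
ee_rot: [0.48, -0.517, 0.48, 0.521]
contact_force: [0.9, 0.4, -1.5]
gripper_width: 28.9
grasp_force: 59.5
```

Run:
```python
from h import *
np.set_printoptions(precision=3,suppress=True)
s=read_state(); r=R.from_quat(s["ee_rot"]); print(s["position"],r.as_matrix(),s["gripper_width"],s["contact_force"])
w=get_image("wrist"); sc=get_image("scene")
for im,n in((w,"w"),(sc,"s")):
  for z in (150,237): print(n,proj(im,[570,-180,z]).round(1))
c=s["position"]-26.5*r.as_matrix()[:,2]; X=r.as_matrix()[:,0]; print("spacer c",c,"top px",proj(w,c+25*X),proj(sc,c+25*X))
o=np.zeros((600,640,3),np.uint8);o[:350]=w["color"][130:480]
a=cv2.resize(sc["color"][140:270,300:420],None,fx=1.9,fy=1.9); o[350:350+a.shape[0],:a.shape[1]]=a
b=cv2.resize(sc["color"][180:260,320:380],None,fx=3.1,fy=3.1); o[350:350+b.shape[0],300:300+b.shape[1]]=b
cv2.imwrite("pics/w6.png",o)
```

```text
[ 566.066 -122.854  155.818] [[ 0.003 -0.997 -0.077]
 [ 0.003  0.077 -0.997]
 [ 1.     0.003  0.004]] 28.88639096254656 [ 0.881  0.351 -1.489]
w [312.7 264.2]
w [311.3 125.8]
s [355.9 214.8]
s [357.8 184. ]
spacer c [568.115 -96.434 155.722] top px [325.529 273.359] [330.375 210.36 ]
```

View pics/w6.png

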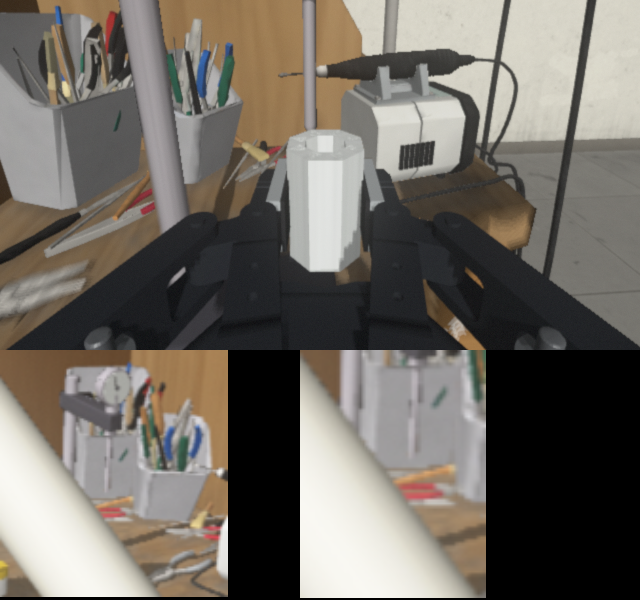

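The plunger shows in the wrist view at column ~309, with its tip hidden behind the spacer near row 260. In the scene view its tip is at ~(357,215). Refine both columns and triangulate.

Run:
```python
from h import *
from scipy.optimize import least_squares
w=get_image("wrist"); sc=get_image("scene")
for r in (140,170,200,230): print(r,w["color"][r:r+5,298:322].mean((0,2)).round().astype(int))
for r in (195,200,205,210,213,216): print(r,sc["color"][r,346:370].mean(1).round().astype(int))
```

```text
140 [125 117 124 138 149 159 166 170 167 161 153 145 132 116  84 105 116 118
 118 119 120 121 123 124]
170 [122 108 122 138 149 159 165 168 166 160 152 144 131 114  81 102 114 117
 119 120 122 124 126 128]
200 [113 113 123 136 148 158 164 165 165 158 152 144 130 113  89 104 131 143
 148 152 155 154 151 147]
230 [113 115 120 133 146 156 161 163 163 158 151 143 129 110  80 108 122 124
 125 126 126 125 125 125]
195 [158 157 156 157 157 157 157 157 156 157 179 168 119 135 156 158 158 143
 105  99 135 153 157 157]
200 [158 159 158 160 159 158 156 156 155 148 169 156 150 154 155 155 156 156
 156 156 155 156 156 156]
205 [156 157 156 156 157 156 156 156 158 184 180 151 148 155 155 154 154 154
 154 154 156 156 156 155]
210 [158 158 158 157 156 154 156 153 155 180 169 133 141 155 156 156 157 156
 155 156 156 155 155 154]
213 [159 159 158 157 158 157 158 156 156 175 164 149 154 158 158 157 158 159
 158 157 157 155 150 149]
216 [135 148 157 157 158 157 158 156 157 158 159 160 159 160 158 157 156 154
 153 153 152 146 144 149]
```

Run:
```python
from h import *
from scipy.optimize import least_squares
w=get_image("wrist"); sc=get_image("scene")
f=lambda p:[proj(w,[p[0],p[1],190.])[0]-305.7,(proj(sc,[p[0],p[1],165.])[0]-356.8)]
s=least_squares(f,[570,-180]); print(s.x,proj(w,[*s.x,190]),proj(sc,[*s.x,165]),proj(sc,[*s.x,150]))
c=R.from_quat(w["orientation"]).inv().apply(np.array([*s.x,190])-w["position"]); print("width px",8*341.7/c[2])
g=w["color"][255:300,270:380].min(2); 
st=read_state(); r=R.from_quat(st["ee_rot"]).as_matrix(); print(st["position"],r)
c=st["position"]-26.5*r[:,2]; print("spacer",c)
# top face centroid from image: hole rim at z=top
for u,v in ((287,272),(363,272),(325,260),(325,290)): print(u,v,onz(w,u,v,c[2]+25).round(1))
m=w["color"][250:300,280:370].mean(2); print(m[::3,::3].astype(int))
```

```text
[ 573.38743271 -184.34016598] [305.7        202.91957101] [356.8       208.8846992] [356.46807377 214.05443543]
width px 12.600704034700938
[ 566.55600294 -121.76087305  157.64205672] [[-0.00132769 -0.99694185 -0.07813567]
 [-0.00256953  0.07813888 -0.99693917]
 [ 0.99999582 -0.00112285 -0.00266542]]
spacer [568.62659827 -95.341985   157.71269025]
287 272 [583.2 -94.5 182.7]
363 272 [553.6 -92.3 182.7]
325 260 [ 567.4 -105.8  182.7]
325 290 [569.6 -78.2 182.7]
[[115 119 119 121 121 115 114 116 123 158 161 135 102 116 119 125 127 126
  127 124 118 118 117 116 117 117 117 119 119 119]
 [117 119 119 121 120 115 114 117 129 160 161 134 100 114 117 122 126 126
  125 124 119 119 117 118 116 117 117 118 116 119]
 [118 119 120 121 120 114 115 118 128 159 161 135 100 116 120 124 128 126
  125 123 118 118 118 116 117 117 117 119 120 120]
 [117 119 120 119 120 113 114 118 121 152 165 152 139 145 145 148 149 148
  148 150 131 121 118 117 119 118 115 119 121 120]
 [116 119 119 119 118 112 116 128 162 175 179 197 188 180 178 179 175 177
  191 198 175 174 152 124 118 118 116 119 118 119]
 [117 118 
[... 790 characters left out ...]
192 186 179 179 181 189
  195 189 189 178 177 178 178 182 185 189 146 120]
 [ 80  88 138 177 179 179 180 178 173 172 186 186 181 178 177 176 180 183
  195 197 192 175 175 181 190 194 191 189 145 119]
 [132 134 153 176 178 178 180 177 177 176 191 178 178 180 179 181 182 178
  175 175 184 179 189 192 192 196 190 189 150 137]
 [137 138 154 176 178 178 181 178 175 182 222 221 222 224 224 225 225 224
  219 220 222 198 192 194 193 195 191 191 151 139]
 [137 138 147 177 178 179 181 179 175 181 222 222 221 224 223 223 225 224
  219 220 222 196 190 194 193 195 190 190 149 138]
 [137 137 149 177 177 179 182 179 176 183 223 221 222 224 224 224 225 224
  219 220 221 196 192 195 193 194 189 190 148 139]]
```

{"name": "carry_out", "arguments": {
  "motion": [
    [0, 0, 0, -20, -4, 0, -1],
    [0, 0, 0, -40, -6, 15, -1],
    [0, 0, 0, -40, -8, 40, -1],
    [0, 0, 0, -40, -10, 65, -1],
    [0, 0, 0, -40, -11.7, 88, -1]
  ]
}}

```text
clock: 9.55
position: [570.4, -212.5, 116.0]
ee_rot: [-0.48, 0.52, -0.479, -0.52]
contact_force: [-0.5, 1.1, -2.0]
gripper_width: 28.8
grasp_force: 59.6
```

{"name": "carry_out", "arguments": {
  "motion": [
    [0, 0, 0, 0, 0, 0, -1]
  ]
}}

```text
clock: 9.68
position: [569.4, -213.4, 116.3]
ee_rot: [0.48, -0.52, 0.478, 0.52]
contact_force: [0.2, 0.2, -0.9]
gripper_width: 29.3
grasp_force: 59.5
```

Run:
```python
from h import *
np.set_printoptions(precision=3,suppress=True)
s=read_state(); r=R.from_quat(s["ee_rot"]).as_matrix(); print(s["position"],r[:,0],s["contact_force"],s["joints"])
c=s["position"]-26.5*r[:,2]; w=get_image("wrist"); sc=get_image("scene"); print("spacer",c)
for n,p in (("top",c+25*r[:,0]),("tip",[573.4,-184,150]),("tip y-170",[573.4,-170,150])): print(n,proj(w,p),proj(sc,p))
a=cv2.resize(w["color"][170:310,260:390],None,fx=4,fy=4,interpolation=cv2.INTER_CUBIC)
b=cv2.resize(sc["color"][185:245,330:385],None,fx=5,fy=5,interpolation=cv2.INTER_CUBIC)
o=np.zeros((600,800,3),np.uint8);o[:560,:520]=a;o[:300,520:795]=b;cv2.imwrite("pics/w7.png",o)
```

```text
[ 569.44  -213.389  116.295] [ 0.002 -0.001  1.   ] [ 0.152  0.17  -0.86 ] [ 0.239  0.858 -0.663  1.249 -1.586 -1.521]
spacer [ 571.631 -186.98   116.32 ]
top [325.518 273.336] [357.46  217.058]
tip [321.759 256.07 ] [356.362 214.077]
tip y-170 [324.755 270.878] [352.081 215.088]
```

View pics/w7.png

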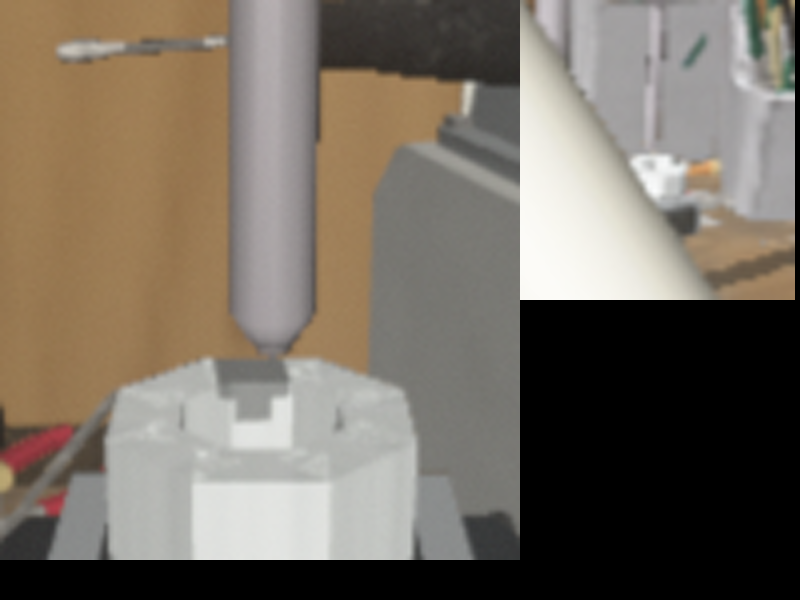

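The tip is about 1.3 mm right of the hole centre and 4 mm toward the camera; tip at wrist (328,258), top-face centre at (325.5,273). I'll correct that, then raise 20 mm to feel.

{"name": "carry_out", "arguments": {
  "motion": [
    [0, 0, 0, 0, 1.6, -4, -1],
    [0, 0, 0, 0, 1.6, -4, -1],
    [0, 0, 0, 7, 1.6, -4, -1],
    [0, 0, 0, 14, 1.6, -4, -1],
    [0, 0, 0, 20, 1.6, -4, -1]
  ]
}}

```text
clock: 10.4
position: [569.7, -206.8, 138.1]
ee_rot: [-0.48, 0.52, -0.48, -0.519]
contact_force: [-0.0, 0.1, -1.3]
gripper_width: 28.8
grasp_force: 59.5
```

{"name": "carry_out", "arguments": {
  "motion": [
    [0, 0, 0, 0, 0, 0, -1],
    [0, 0, 0, 0, 0, 0, -1]
  ]
}}

```text
clock: 10.65
position: [569.6, -207.0, 137.4]
ee_rot: [-0.48, 0.52, -0.48, -0.519]
contact_force: [0.1, -0.6, -0.3]
gripper_width: 29.3
grasp_force: 59.5
```

Run:
```python
from h import *
np.set_printoptions(precision=3,suppress=True)
F=[]
for i in range(8):
    w=get_image("wrist"); F.append(read_state()["contact_force"])
s=read_state(); r=R.from_quat(s["ee_rot"]).as_matrix(); print(s["position"],np.mean(F,0),np.std(F,0))
sc=get_image("scene"); c=s["position"]-26.5*r[:,2]; print(c)
a=cv2.resize(w["color"][170:310,260:390],None,fx=4,fy=4,interpolation=cv2.INTER_CUBIC)
b=cv2.resize(sc["color"][185:245,330:385],None,fx=5,fy=5,interpolation=cv2.INTER_CUBIC)
o=np.zeros((600,800,3),np.uint8);o[:560,:520]=a;o[:300,520:795]=b;cv2.imwrite("pics/w8.png",o)
```

```text
[ 569.617 -206.933  137.224] [-0.203 -0.011 -0.86 ] [0.499 0.401 0.596]
[ 571.708 -180.516  137.244]
```

View pics/w8.png

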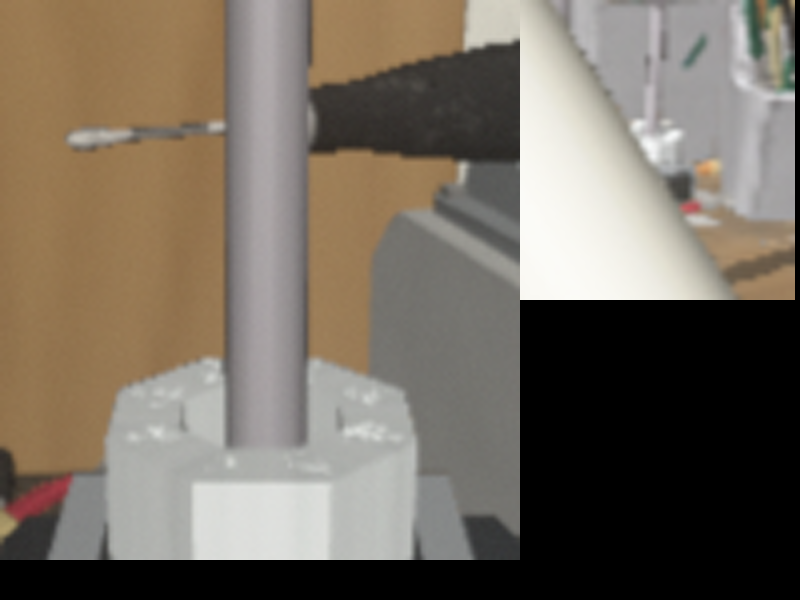

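The plunger is visibly inside the hole, about 12 mm in, and the force is still at baseline. This end is the deep one, so no flip is needed. Raise to the floor.

{"name": "carry_out", "arguments": {
  "motion": [
    [0, 0, 0, 5, 0, 0, -1],
    [0, 0, 0, 10, 0, 0, -1],
    [0, 0, 0, 14, 0, 0, -1],
    [0, 0, 0, 14, 0, 0, -1]
  ]
}}

```text
clock: 11.6
position: [569.7, -206.9, 151.8]
ee_rot: [-0.48, 0.52, -0.48, -0.519]
contact_force: [0.3, -0.5, -1.2]
gripper_width: 28.9
grasp_force: 59.5
```

{"name": "carry_out", "arguments": {
  "motion": [
    [0, 0, 0, 2, 0, 0, -1],
    [0, 0, 0, 4, 0, 0, -1],
    [0, 0, 0, 6, 0, 0, -1],
    [0, 0, 0, 8, 0, 0, -1],
    [0, 0, 0, 8, 0, 0, -1]
  ]
}}

```text
clock: 12.22
position: [569.6, -207.0, 159.0]
ee_rot: [-0.48, 0.52, -0.479, -0.519]
contact_force: [-0.2, 1.0, -3.9]
gripper_width: 28.9
grasp_force: 59.5
```

Run:
```python
from h import *
np.set_printoptions(precision=3,suppress=True)
F=[]
for i in range(10):
    w=get_image("wrist"); F.append(read_state()["contact_force"])
s=read_state(); r=R.from_quat(s["ee_rot"]).as_matrix(); print(s["position"],r[:,0],np.mean(F,0),s["position"]-26.5*r[:,2])
```

```text
[ 569.554 -206.966  159.282] [ 0.    -0.001  1.   ] [-0.03  -0.019 -4.382] [ 571.649 -180.549  159.305]
```

```bash
python3 -c "
from bench import *
print(job_done())"
```

```text
the job is handed in; nothing more can be done
None
```

I handed the job in with the gripper holding the spacer upright under the gauge, deep hole up, and the plunger on the hole's floor, pushed up about 5–6 mm by force and height readings; no verdict came back. The first end I tried was the deep one. My first grasp went in too high and the fingers closed on top of the spacer, pressing about 35 N and shifting it about 5 mm before the second grasp held.

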